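Start the second course of a brazing hearth's brick bed

TASK

Swing the hearth's work grate up and over until it leans back and stays open on its own. Then start the second course of dry hearth bricks in front of the finished back course: first the half brick into the corner, square and tight to the back course, and press it firmly against the side upstand, then lay the full brick tight to the back course and press it firmly against the half brick, so that the joints are staggered by half a brick. Do not ram or drop these brittle bricks, and leave the back course and the other things on the bench where they are.

Things in the scene. Friction and masses are not known exactly. Their poses are not given: they have to be found in the camera images.
- hearth: Brazing hearth: fixed open steel tray, 278 mm deep, 445 wide. Origin on the bench; x to its back (away from the robot), y to its left, z up. In this frame, mm: bed plate x -144 to +134, y -240 to +205, its top (bricks lie on it) at z 4; back upstand, inner face x +130, top z 45; front and right (-y) side open; two hinge posts at x +141, y +211 and -231, 88 high
- side_upstand: The hearth's left side upstand, a fixed upright steel strip 4 mm thick along the whole left edge; its inner face lies at y = +200 in the hearth's frame, its top at z = 69. Origin at the middle of its lower edge
- grate (a joint): Hinge of the work grate, a bar grid of 0.7 kg, 172 mm from hinge to front bar and 426 mm wide. 0 = lying level above the bricks, 1.57 = upright, 1.95 = leaning back on its stop. It turns freely: it falls shut if let go below 1.57 and falls back to 1.95 and stays beyond that
- grate_bar (a point): Middle of the grate's front bar, a round bar 10 mm thick along the hearth's y, 78 mm above the bench when shut, centred in a free gap of 90 mm between two of the grate's lengthwise bars
- grate_hinge (a point): Point of the hinge axis straight behind grate_bar, at hearth x = +140, y = -10, z = 78; the axis runs along the hearth's y and is fixed. The open grate stays behind x = +130
- half: Loose half brick, cream firebrick, 60 (x) by 65 (y) by 30 mm high, about 0.25 kg, upright edges rounded by 4 mm, flat at the front of the bed, turned up to 0.25 rad. Origin: centre of its underside. Laid home: centre at hearth x +40, y +167 mm, turned as the hearth, its 60 mm side along the hearth's x (half a turn makes no difference)
- full: Loose full brick, cream firebrick, 60 (x) by 130 (y, long side) by 30 mm high, about 0.5 kg, flat at the front of the bed, turned up to 0.25 rad. Origin: centre of its underside. Laid home: centre at hearth x +40, y +70 mm, facing the joint of back_1 and back_2, turned as the hearth. Bricks slide at 1 to 5 N (up to 10 N to start) and chip if driven home with over 20 N: creep up to the stop
- back_1: Leftmost brick of the finished back course, loose, 60 by 130 by 30 mm, long side along the hearth's y, in the back left corner (centre at hearth x = +100, y = +135). Origin at the centre of its underside. Its front face is at hearth x = +70
- back_2: Middle brick of the back course, same size, centre at hearth x = +100, y = +5
- back_3: Right brick of the back course, same size, centre at hearth x = +100, y = -126
- brush: Bystander: a brush lying on the bench to the left of the hearth
- hammer: Bystander: a hammer lying on the bench to the right of the hearth
- flux_tin: Bystander: a round tin, 72 mm across and 75 mm high, on the bench to the right of the hearth
Things that resemble listed ones, but are neither listed nor needed, are in the scene too. What is shaped like the half but turquoise is not meant.

How it is judged:
On the way, in this order (a step that is already met when the one before it is completed fails the run):
1. the grate leans back past its balance point and stays there untouched (value of joint grate above 1.8 rad and contact force between each of the arm, the fingers and grate below 0.1 N), for 0.2 s.
2. the half brick lies in the corner, tight to the back course, and is pressed against the side upstand (more than 3 N) (x of half in the frame of hearth above 0.0375 m and y of half in the frame of hearth above 0.1655 m and z of half in the frame of hearth below 0.006 m and contact force between half and side_upstand above 3 N).
3. the full brick lies beside it, tight to the back course, and is pressed against the half brick (more than 3 N) (x of full in the frame of hearth above 0.0375 m and horizontal distance between full and half below 0.0997 m and y of full in the frame of hearth above 0.066 m and z of full in the frame of hearth below 0.006 m and contact force between full and half above 3 N).
At the end, for the whole second after the job is handed in: The grate leans back open (over 1.8 rad). Both bricks lie flat, at rest and square (half within 2, full within 1.4 degrees), all four joints (to back course, side upstand, each other) at most about 2 mm, the full brick centred within 4 mm on the joint behind it (value of joint grate above 1.8 rad and x of half in the frame of hearth between 0.0375 and 0.043 m and y of half in the frame of hearth above 0.1655 m and z of each of half, full in the frame of hearth below 0.006 m and angle between the y axis of half and the y axis of hearth, either way round below 0.035 rad and x of full in the frame of hearth between 0.0375 and 0.043 m and y of full in the frame of hearth between 0.066 and 0.074 m and angle between the y axis of full and the y axis of hearth, either way round below 0.025 rad and linear speed of each of half, full below 0.01 m/s and angle between each of half, full's own z axis and vertical below 0.05 rad and horizontal distance between full and half below 0.0997 m); the robot touches nothing.
It fails at once if a brick is rammed (driven against another brick or the side upstand with over 20 N) (contact force between any of half, full and back_1 above 20 N or contact force between any of half, full and back_2 above 20 N or contact force between any of half, full and back_3 above 20 N or contact force between full and half above 20 N or contact force between any of half, full and side_upstand above 20 N).
It fails at once if a brick is dropped (moves faster than 0.4 m/s while the fingers do not hold it) ((linear speed of half above 0.4 m/s and contact force between half and the fingers below 0.1 N) or (linear speed of full above 0.4 m/s and contact force between full and the fingers below 0.1 N)).
It fails at once if the back course is disturbed by more than 5 mm (distance of any of back_1, back_2, back_3 from where it was at the start of the episode above 0.005 m).
It fails at once if a bystander is moved by more than 20 mm (distance of any of brush, hammer, flux_tin from where it was at the start of the episode above 0.02 m).
It also fails if it takes over 72 s, if anything falls off the work surface, if the arm or the gripper's body presses on something with over 40 N, if the wrist force passes 120 N, or if a joint passes its speed limit or range.

ROBOT

A 6-joint arm with a two-finger parallel gripper is mounted at the origin on the work surface. World frame = base frame: x ahead of the robot, y to its left, z up, the work surface at z = 0. Lengths are in m, angles in rad, forces in N, time in s.
With the tool pointing down it reaches from about 0.35 to 0.85 m from the base axis. Payload 8.1 kg.
Tool frame: the origin (TCP) lies between the finger pads; the fingertips stand 25 mm ahead of it and the grasp point (between the pads) lies 6 mm ahead of it; z points along the fingers, y is the line along which they close (so a half turn about z gives the same grasp; the last joint's range is limited). The gripper opens to 93 mm and grips with 3 to 60 N. Pads are 15 mm wide; open, the fingers measure 128 mm over their backs; the gripper's body (75 mm by 188 mm) begins 65 mm behind the grasp point.
Start: joints at [-1.379, 0.13, 1.488, -0, 1.523, -0.085], TCP at [0.164, -0.577, 0.244] pointing down, gripper open.
Joint ranges: [-2.96, 2.96], [-0.89, 2.26], [0.02, 2.5], [-1.34, 4.48], [0, 2.73], [-2.66, 2.66]. Speed limits (rad/s): [2.39, 2.39, 2.79, 3.14, 3.14, 3.14].

INTERFACE

Orientations are given as a unit quaternion [w, x, y, z].
In Python, from workcell import state, imaging, sign_off gives the robot as it stands. The module is installed in compiled form; this text tells all that it offers.
- The arm moves only by the tool arm_command, never from a script. Its argument "commands" is a list of rows, each an object with "travel": the shift along the world's x, y, z in mm, a list of three; "yaw": the turn about the world's z in degrees; "hand": the opening, from 0 (shut) to 1 (fully open). A call has exactly 8 rows; each row shifts and turns the commanded pose from where the row before left it; what a row does not reach is not made up. A row lasts 1/8 s, in which the tool goes at most 62.5 mm and 10.7 degrees, less where a joint would pass 70% of its speed; a pose out of reach is approached as far as the arm can. A call with a gripper value outside its range is refused whole. The fingers move at their own pace and stop on an object; the grip force is fixed at half the most. Time passes only in rows, so rows that do not move let the fingers close, or fill a call up. It gives the time, the measured TCP pose, the force, the opening and the grip force at its end, in the units of the state.
- state(): the state, without advancing time (a new reading comes with each control period).
- imaging.camera(name): name is "scene" or "top" or "wrist"; returns the picture (480x640x3 uint8, red, green, blue); there is no depth.
- imaging.camera_info(name): a dict with "fov_y" (degrees; the focal length in pixels is half the picture's height over the tangent of half this angle, whatever the lens; pixels are square), "cx", "cy" (the principal point, pixels), "rvec" (rotation vector, rad) and "tvec" (3), from world to camera coordinates, as OpenCV has them. Camera axes: x right, y down, z forward; pixel columns grow to the right and rows downward; lengths in m; the calibration is good to about 2 mm. A picture is of the moment at which its call begins: read the wrist's pose just before it. camera_info takes no time and is no camera call; for the wrist camera it gives the pose at the moment of the call.
- sign_off(): hands the job in; it is judged then, once.
The state is a dict: "t": time; "qpos": joint angles; "qvel": joint speeds; "tau": joint torques, N m; "tcp_pos": TCP position; "eef_rot": TCP orientation; "ft_force": force on the tool from outside, world axes, zero at the start; "moment": the same for the moment, N m; "width": finger opening in m; "grasp_force": force on a finger pad.
Only numpy, scipy, OpenCV 4.12 (cv2) and the standard library are available. Lean on these libraries where they do the work, as an engineer would, in place of code of your own. Each camera call takes 0.05 s, during which the arm holds its last target. There are 200 camera calls.

## Working session

There is one attempt and no reset: what is moved stays moved. The work goes in short steps, Python scripts to look and compute and a tool call to move; the robot and the scene stay as the last step left them, time stands still between calls to the robot, and variables do not carry over. Pictures are saved under pics/ and viewed, at most 10 in all, crops included, and the job is handed in when it is done.

Besides the shell and the picture viewer there is one more tool, called after "Request:" in YAML: its name, and indented under it one key for each argument. arm_command: Moves the arm, as the interface text tells. Its arguments: {"type":"object","properties":{"commands":{"type":"array"}},"required":["commands"]}

```bash
mkdir -p pics; python3 - <<'E'
from workcell import state, imaging
import cv2,json
s=state();print(s['t'],s['tcp_pos'],s['eef_rot'],s['width'],s['ft_force'])
for n in("scene","top"):
    print(n,imaging.camera_info(n)); cv2.imwrite(f"pics/{n}0.png",imaging.camera(n)[:,:,::-1])
E
```

```text
0.0 [ 0.16387423 -0.57664154  0.24259717] [-9.15173087e-04  9.90441396e-01  1.37931139e-01 -6.10361338e-05] 0.0926648473618541 [-0.32173215  0.81693333  0.23017616]
scene {'fov_y': 46.0954875954914, 'cx': 330.3114027191167, 'cy': 242.15032412302048, 'rvec': array([ 1.98920198,  0.90816827, -0.51995753]), 'tvec': array([-0.36276751, -0.15200546,  1.79639783])}
top {'fov_y': 52.010778218034616, 'cx': 311.0654991741613, 'cy': 239.9746826309988, 'rvec': array([ 2.15728421, -2.19728656,  0.11971815]), 'tvec': array([0.01659386, 0.54460109, 1.19839814])}
```

View pics/top0.png

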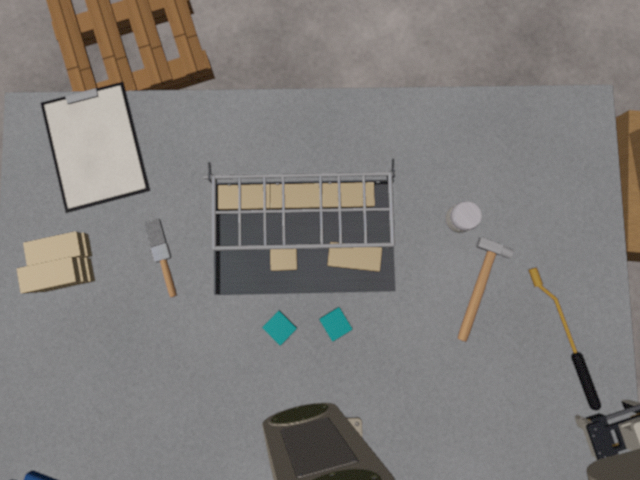

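View pics/scene0.png

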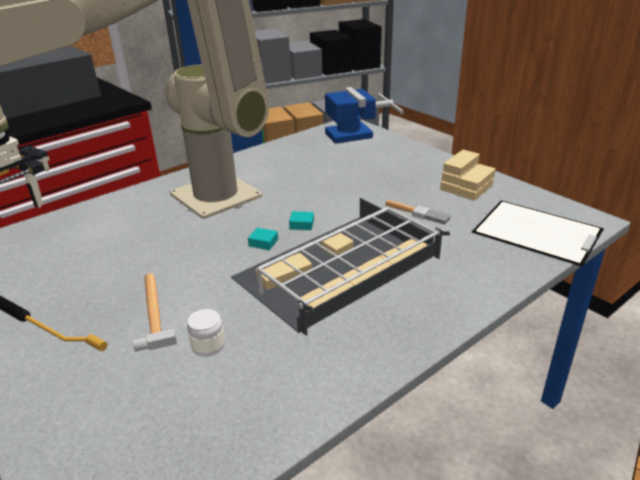

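The top view shows the hearth at (215–395, 170–294), with the grate's front bar at row 246 and the hinge at row 178. 
- Candidates for the half: the cream block at (283,260), turquoise blocks at (280,327) and (336,324), and a cream stack at (55,260). I choose the cream block at (283,260). 
- Candidates for the full: the cream brick at (355,257), the back course in row 195, and the stack. I choose (355,257).

Next is one close crop to check these.

```bash
python3 - <<'E'
import cv2
im=cv2.imread("pics/top0.png")[155:305,205:405]
cv2.imwrite("pics/crop0.png",cv2.resize(im,None,fx=4,fy=4,interpolation=cv2.INTER_CUBIC))
E
cat > h.py <<'E'
import numpy as np,cv2
from workcell import state, imaging
def cam(n):
    i=imaging.camera_info(n);f=240/np.tan(np.radians(i['fov_y']/2))
    return np.array([[f,0,i['cx']],[0,f,i['cy']],[0,0,1]]),np.array(i['rvec'],float),np.array(i['tvec'],float)
def px2w(c,uv,z):
    K,r,t=c;R=cv2.Rodrigues(r)[0];d=R.T@np.linalg.solve(K,[*uv,1]);o=-R.T@t
    return o+d*(z-o[2])/d[2]
def proj(c,P): return cv2.projectPoints(np.array(P,float).reshape(-1,3),c[1],c[2],c[0],None)[0][:,0]
E
```

```text
(no output)
```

View pics/crop0.png

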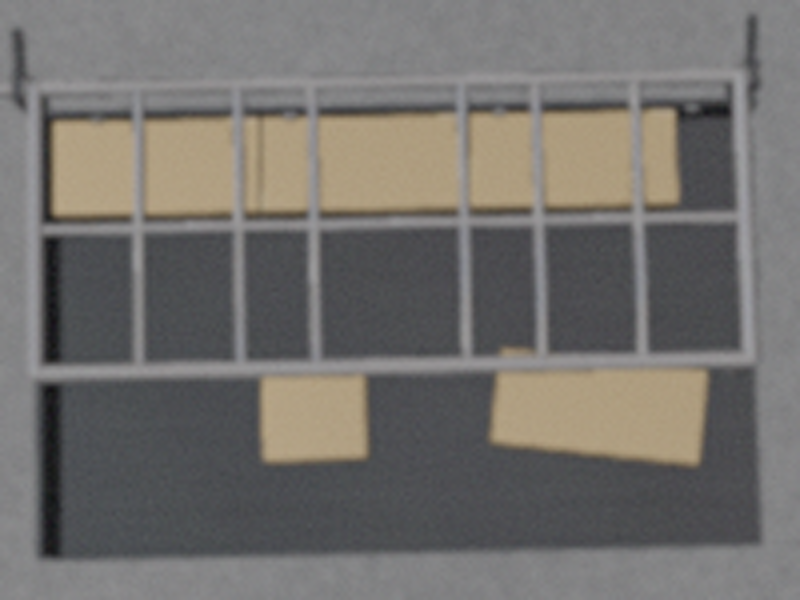

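The crop confirms the choice: the cream half has front corners at (262,464) and (368,459). The full brick has corners at (490,443), (699,466) and (500,349). The grate's front bar runs from (35,373) to (750,360), and its wide gap lies between x=315 and x=465.

```bash
python3 - <<'E'
from h import *
from scipy.optimize import least_squares
c=cam("top");R=cv2.Rodrigues(c[1])[0];print("cam",-R.T@c[2])
o=lambda p:np.array([205+(p[0]+.5)/4-.5,155+(p[1]+.5)/4-.5])
H=[((52,217),(70,200,34)),((680,205),(70,-191,34)),((762,543),(-144,-240,4)),((392,366),(-32,-10,78)),((392,84),(140,-10,78)),((463,210),(70,-61,34)),((260,212),(70,70,34))]
def tw(p,q):
    a=p[2];q=np.array(q)/1000.;return [p[0]+np.cos(a)*q[0]-np.sin(a)*q[1],p[1]+np.sin(a)*q[0]+np.cos(a)*q[1],q[2]]
def fit(L,p0):
    f=lambda p:(proj(c,[tw(p,q) for _,q in L])-[o(u) for u,_ in L]).ravel()
    r=least_squares(f,p0,loss='soft_l1');print(r.x,np.degrees(r.x[2]),np.round(r.fun if 0 else f(r.x),1));return r.x
h=fit(H[:5]+H[5:6],[.6,.05,0])
np.save("h.npy",h)
hf=fit([((262,464),(-30,32.5,34)),((368,459),(-30,-32.5,34))],[.5,.1,0])
ff=fit([((490,443),(-30,65,34)),((699,466),(-30,-65,34)),((500,349),(30,65,34)),((709,370),(30,-65,34))],[.5,-.1,0])
for n,q in dict(bar=(-32,-10,78),hinge=(140,-10,78),halfhome=(40,167,4),fullhome=(40,70,4)).items():print(n,np.round(tw(h,q),4))
for n,b in(("half",hf),("full",ff)):
    d=b[:2]-h[:2];a=h[2];print(n,"hearth frame",np.round(1000*np.array([np.cos(a)*d[0]+np.sin(a)*d[1],-np.sin(a)*d[0]+np.cos(a)*d[1]])),np.degrees(b[2]-a))
E
```

```text
cam [0.42588763 0.02297617 1.24543793]
[0.55674307 0.03752786 0.00376795] 0.21588766424579217 [-0.2 -0.1 -0.1 -0.3  0.1  0.9  0.1  0.3 -1.4 -0.2  2.1 -0.5]
[0.50113425 0.07699661 0.02861598] 1.6395747861466177 [ 0. -0. -0.  0.]
[ 0.50157587 -0.09978268 -0.12490768] -7.156682917320122 [-0.   0.3  0.2  0.1 -0.1 -0.4 -0.1 -0. ]
bar [0.5248 0.0274 0.078 ]
hinge [0.6968 0.0281 0.078 ]
halfhome [0.5961 0.2047 0.004 ]
fullhome [0.5965 0.1077 0.004 ]
half hearth frame [-55.  40.] 1.4236871219008256
full hearth frame [ -56. -137.] -7.372570581565913
```

Request:
arm_command:
  commands:
    - {"travel": [30,50,0],"yaw": 9.3,"hand": 1}
    - {"travel": [30,50,0],"yaw": 9.3,"hand": 1}
    - {"travel": [30,50,0],"yaw": 9.3,"hand": 1}
    - {"travel": [30,50,0],"yaw": 9.3,"hand": 1}
    - {"travel": [30,50,0],"yaw": 9.3,"hand": 1}
    - {"travel": [30,50,0],"yaw": 9.3,"hand": 1}
    - {"travel": [30,50,0],"yaw": 9.3,"hand": 1}
    - {"travel": [30,50,0],"yaw": 9.3,"hand": 1}

```text
t: 1.1
tcp_pos: [0.4045, -0.1753, 0.2434]
eef_rot: [0.0, 0.704, 0.711, 0.0]
ft_force: [1.7, 0.1, -0.2]
width: 0.0931
grasp_force: 0.0
```

Request:
arm_command:
  commands:
    - {"travel": [30,51,0],"yaw": 0,"hand": 1}
    - {"travel": [30,51,0],"yaw": 0,"hand": 1}
    - {"travel": [30,51,0],"yaw": 0,"hand": 1}
    - {"travel": [30,50,-20],"yaw": 0,"hand": 1}
    - {"travel": [0,0,-50],"yaw": 0,"hand": 1}
    - {"travel": [0,0,-50],"yaw": 0,"hand": 1}
    - {"travel": [0,0,-39],"yaw": 0,"hand": 1}
    - {"travel": [0,0,0],"yaw": 0,"hand": 0}

```text
t: 2.1
tcp_pos: [0.5205, 0.0261, 0.0807]
eef_rot: [-0.003, 0.705, 0.709, -0.003]
ft_force: [-0.3, 0.8, 0.6]
width: 0.0869
grasp_force: 0.0
```

Request:
arm_command:
  commands:
    - {"travel": [0,0,0],"yaw": 0,"hand": 0}
    - {"travel": [0,0,0],"yaw": 0,"hand": 0}
    - {"travel": [0,0,0],"yaw": 0,"hand": 0}
    - {"travel": [0,0,0],"yaw": 0,"hand": 0}
    - {"travel": [0,0,0],"yaw": 0,"hand": 0}
    - {"travel": [0,0,0],"yaw": 0,"hand": 0}
    - {"travel": [0,0,5],"yaw": 0,"hand": 0}
    - {"travel": [0,0,5],"yaw": 0,"hand": 0}

```text
t: 3.1
tcp_pos: [0.5257, 0.0258, 0.0955]
eef_rot: [0.001, 0.706, 0.709, 0.001]
ft_force: [2.8, -0.2, -5.1]
width: 0.0093
grasp_force: 30.0
```

Request:
arm_command:
  commands:
    - {"travel": [1.3,0,13.3],"yaw": 0,"hand": 0}
    - {"travel": [2.3,0,12.7],"yaw": 0,"hand": 0}
    - {"travel": [3.2,0,12.5],"yaw": 0,"hand": 0}
    - {"travel": [4.1,0,12.2],"yaw": 0,"hand": 0}
    - {"travel": [5,0,11.9],"yaw": 0,"hand": 0}
    - {"travel": [5.9,0,11.5],"yaw": 0,"hand": 0}
    - {"travel": [6.8,0,10.9],"yaw": 0,"hand": 0}
    - {"travel": [7.5,0,10.5],"yaw": 0,"hand": 0}

```text
t: 4.1
tcp_pos: [0.5551, 0.0259, 0.1897]
eef_rot: [-0.005, 0.705, 0.709, -0.005]
ft_force: [-29.6, -2.1, 13.8]
width: 0.0091
grasp_force: 30.0
```

Request:
arm_command:
  commands:
    - {"travel": [4.4,0,12.9],"yaw": 0,"hand": 0}
    - {"travel": [9,0,9.1],"yaw": 0,"hand": 0}
    - {"travel": [9.8,0,8.5],"yaw": 0,"hand": 0}
    - {"travel": [10.2,0,7.8],"yaw": 0,"hand": 0}
    - {"travel": [10.9,0,6.9],"yaw": 0,"hand": 0}
    - {"travel": [11.3,0,6.2],"yaw": 0,"hand": 0}
    - {"travel": [0,0,0],"yaw": 0,"hand": 0}
    - {"travel": [0,0,0],"yaw": 0,"hand": 0}

```text
t: 5.1
tcp_pos: [0.6165, 0.0261, 0.2458]
eef_rot: [0.001, 0.705, 0.709, 0.001]
ft_force: [-11.2, 0.6, 15.0]
width: 0.0087
grasp_force: 30.0
```

Request:
arm_command:
  commands:
    - {"travel": [10.3,0,9.3],"yaw": 0,"hand": 0}
    - {"travel": [12.1,0,4.5],"yaw": 0,"hand": 0}
    - {"travel": [12.5,0,3.6],"yaw": 0,"hand": 0}
    - {"travel": [12.6,0,2.6],"yaw": 0,"hand": 0}
    - {"travel": [12.9,0,1.5],"yaw": 0,"hand": 0}
    - {"travel": [12.9,0,0.6],"yaw": 0,"hand": 0}
    - {"travel": [12.8,0,-0.4],"yaw": 0,"hand": 0}
    - {"travel": [0,0,0],"yaw": 0,"hand": 0}

```text
t: 6.1
tcp_pos: [0.7036, 0.0262, 0.2655]
eef_rot: [0.001, 0.705, 0.709, 0.002]
ft_force: [0.2, 1.8, 5.9]
width: 0.0087
grasp_force: 30.0
```

Request:
arm_command:
  commands:
    - {"travel": [12.8,0,-1.2],"yaw": 0,"hand": 0}
    - {"travel": [12.7,0,-2.2],"yaw": 0,"hand": 0}
    - {"travel": [12.4,0,-3.0],"yaw": 0,"hand": 0}
    - {"travel": [0,0,0],"yaw": 0,"hand": 0.4}
    - {"travel": [0,0,0],"yaw": 0,"hand": 0.6}
    - {"travel": [5,0,0],"yaw": 0,"hand": 0.6}
    - {"travel": [0,0,0],"yaw": 0,"hand": 0.6}
    - {"travel": [0,0,30],"yaw": 0,"hand": 0.6}

```text
t: 7.1
tcp_pos: [0.743, 0.0258, 0.283]
eef_rot: [-0.003, 0.706, 0.709, -0.002]
ft_force: [-0.6, -0.6, -0.1]
width: 0.0532
grasp_force: 0.0
```

Request:
arm_command:
  commands:
    - {"travel": [-10,0,20],"yaw": 10.6,"hand": 1}
    - {"travel": [-34,7,0],"yaw": 10.6,"hand": 1}
    - {"travel": [-34,7,0],"yaw": 10.6,"hand": 1}
    - {"travel": [-34,7,0],"yaw": 10.6,"hand": 1}
    - {"travel": [-34,7,-20],"yaw": 10.6,"hand": 1}
    - {"travel": [-34,7,-30],"yaw": 10.6,"hand": 1}
    - {"travel": [-34,8,-40],"yaw": 10.6,"hand": 1}
    - {"travel": [-28,8,-40],"yaw": 10.6,"hand": 1}

```text
t: 8.1
tcp_pos: [0.5014, 0.077, 0.1761]
eef_rot: [0.0, 0.04, 0.999, 0.0]
ft_force: [0.5, 0.1, -0.4]
width: 0.0935
grasp_force: 0.0
```

```bash
python3 - <<'E'
from h import *
s=state();print(s['tcp_pos'],s['eef_rot'],s['qpos'])
w=imaging.camera("wrist");t=imaging.camera("top")
cv2.imwrite("pics/w1.png",w[:,:,::-1]);cv2.imwrite("pics/top1.png",t[:,:,::-1])
cr=cv2.resize(t[155:305,205:405,::-1],None,fx=2.4,fy=2.4,interpolation=cv2.INTER_CUBIC)
out=np.zeros((600,800,3),np.uint8);out[:360,:480]=cr;ww=cv2.resize(w[:,:,::-1],(320,240));out[360:600,480:]=ww
cv2.imwrite("pics/c1.png",out)
i=imaging.camera_info("wrist");np.save("w1.npy",np.r_[i['rvec'],i['tvec']])
E
```

```text
[0.5013586  0.07700873 0.17605892] [3.48948720e-04 4.01138526e-02 9.99195054e-01 2.82289572e-05] [ 5.13032694e-02 -8.05002425e-02  1.82719197e+00 -7.61474967e-06
  1.39420079e+00 -1.43924248e+00]
```

View pics/c1.png

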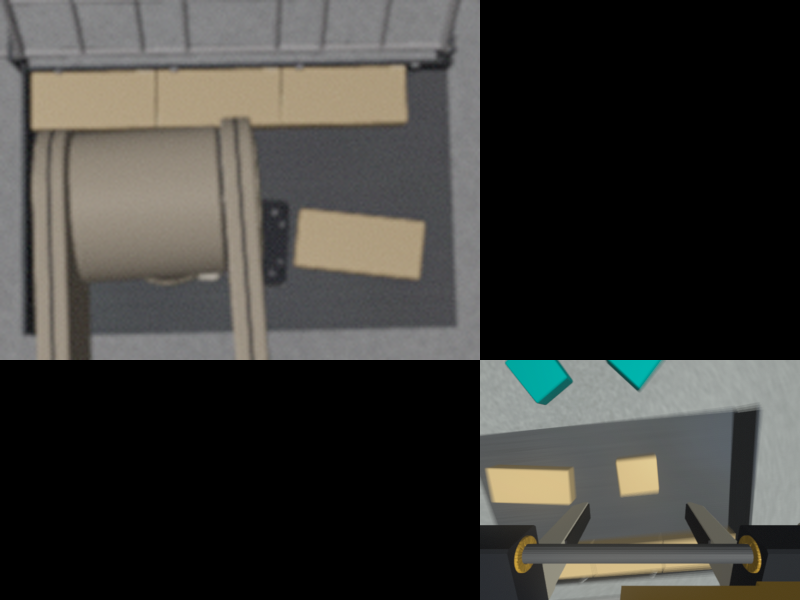

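The grate lies open behind the back course. The full brick is visible at crop (360,243), and the wrist view shows the half at about (637,476) in the composite.

```bash
python3 - <<'E'
import cv2
im=cv2.imread("pics/w1.png")[180:300,0:400]
cv2.imwrite("pics/w1c.png",cv2.resize(im,None,fx=2,fy=2,interpolation=cv2.INTER_CUBIC))
im=cv2.imread("pics/w1.png");cv2.imwrite("pics/w1d.png",cv2.resize(im[180:290,250:370],None,fx=5,fy=5,interpolation=cv2.INTER_CUBIC))
E
```

```text
(no output)
```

View pics/w1d.png

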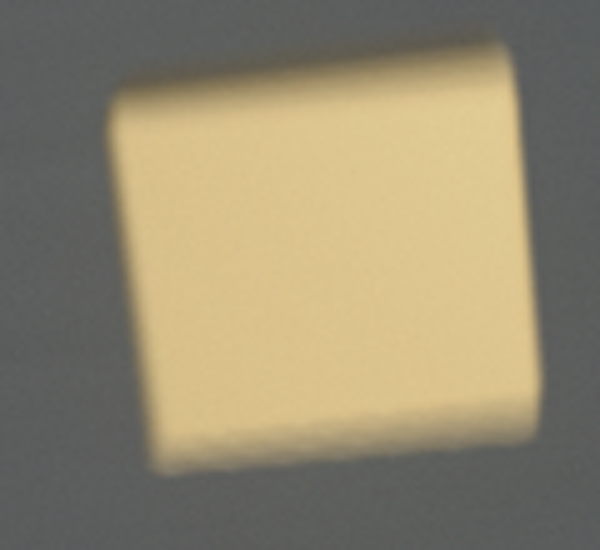

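The close crop shows the half's top face with corners near (112,95), (510,45), (540,420) and (153,450). A thin side face lies below it. I check that against the model.

```bash
python3 - <<'E'
from h import *
from scipy.optimize import least_squares
K=cam("wrist")[0];w=np.load("w1.npy");c=(K,w[:3],w[3:])
print("wcam",-cv2.Rodrigues(w[:3])[0].T@w[3:])
o=lambda p:np.array([250+(p[0]+.5)/5-.5,180+(p[1]+.5)/5-.5])
def P(p,dx,dy,z):
    a=p[2];return [p[0]+np.cos(a)*dx-np.sin(a)*dy,p[1]+np.sin(a)*dx+np.cos(a)*dy,z]
for p in([.501,.077,.0286],):
    for z in(.034,.004):
        q=proj(c,[P(p,dx,dy,z) for dx,dy in((-.03,-.0325),(-.03,.0325),(.03,.0325),(.03,-.0325))]);print(z,np.round((q-[250,180])*5))
E
```

```text
wcam [0.4176897  0.08416943 0.31166436]
0.034 [[ 89. 174.]
 [516. 128.]
 [547. 497.]
 [143. 539.]]
0.004 [[111. 138.]
 [498.  95.]
 [527. 434.]
 [159. 472.]]
```

```bash
python3 - <<'E'
from h import *
s=state();print(s['tcp_pos'],s['qvel']);c=cam("wrist")
w=imaging.camera("wrist");cv2.imwrite("pics/w2.png",w[:,:,::-1])
def P(p,dx,dy,z):
    a=p[2];return [p[0]+np.cos(a)*dx-np.sin(a)*dy,p[1]+np.sin(a)*dx+np.cos(a)*dy,z]
def quad(p,hx,hy):return [P(p,sx*hx,sy*hy,z) for z in(.034,.004) for sx,sy in((-1,-1),(-1,1),(1,1),(1,-1))]
v=cv2.resize(w[:,:,::-1],None,fx=2,fy=2,interpolation=cv2.INTER_CUBIC)
def dr(p,hx,hy):
    q=(proj(c,quad(p,hx,hy))*2).astype(int)
    cv2.polylines(v,[q[:4].reshape(-1,1,2)],True,(0,0,255),1);cv2.polylines(v,[q[4:].reshape(-1,1,2)],True,(255,0,0),1)
dr([.501,.077,.0286],.03,.0325);dr([.5016,-.0998,-.125],.03,.065)
h=np.load("h.npy")
q=[(70,200),(70,70),(70,-60),(130,70)]
for x,y in q:
    a=h[2];u=proj(c,[[h[0]+(x*np.cos(a)-y*np.sin(a))/1e3,h[1]+(x*np.sin(a)+y*np.cos(a))/1e3,.034]])[0]*2
    cv2.circle(v,tuple(int(t) for t in u),4,(0,255,0),1)
cv2.imwrite("pics/w2c.png",v[300:900,0:800])
E
```

```text
[0.49584292 0.07722129 0.17021697] [-0.0167769   0.01765899 -0.16725042 -0.00726871  0.03805044  0.15385004]
```

View pics/w2c.png

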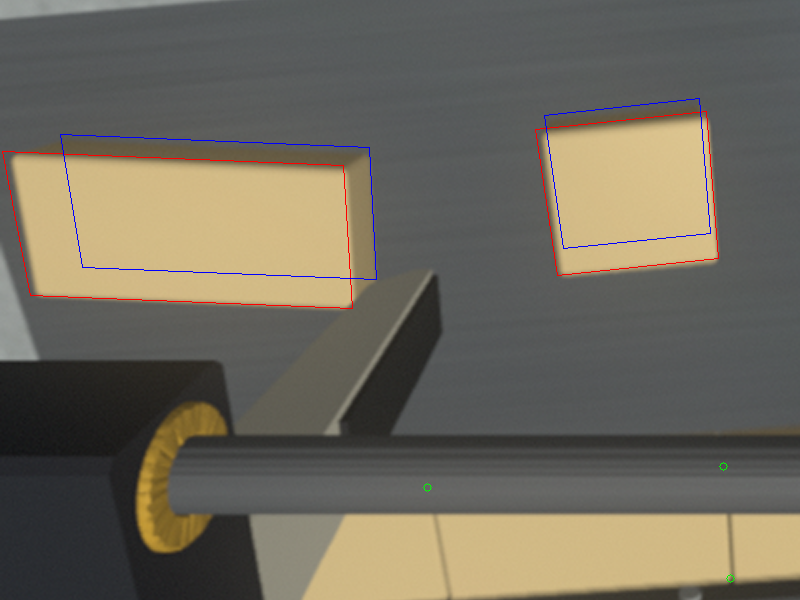

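Model outlines (red tops) lie on both bricks within about 1 mm, so the estimates hold. Now I descend on the half.

Request:
arm_command:
  commands:
    - {"travel": [5,0,-25],"yaw": 6.3,"hand": 1}
    - {"travel": [0,0,-25],"yaw": 0,"hand": 1}
    - {"travel": [0,0,-20],"yaw": 0,"hand": 1}
    - {"travel": [0,0,0],"yaw": 0,"hand": 1}
    - {"travel": [0,0,0],"yaw": 0,"hand": 1}
    - {"travel": [0,0,0],"yaw": 0,"hand": 1}
    - {"travel": [0,0,0],"yaw": 0,"hand": 1}
    - {"travel": [0,0,0],"yaw": 0,"hand": 1}

```text
t: 9.25
tcp_pos: [0.5079, 0.0769, 0.1073]
eef_rot: [0.0, -0.012, 1.0, 0.0]
ft_force: [-0.3, -0.6, 0.1]
width: 0.0924
grasp_force: 0.0
```

Request:
arm_command:
  commands:
    - {"travel": [-4,0,-20],"yaw": 0,"hand": 1}
    - {"travel": [-3,0,-20],"yaw": 0,"hand": 1}
    - {"travel": [0,0,-18],"yaw": 0,"hand": 1}
    - {"travel": [0,0,-11],"yaw": 0,"hand": 1}
    - {"travel": [0,0,-5],"yaw": 0,"hand": 1}
    - {"travel": [0,0,0],"yaw": 0,"hand": 1}
    - {"travel": [0,0,0],"yaw": 0,"hand": 0.8}
    - {"travel": [0,0,0],"yaw": 0,"hand": 0.7}

```text
t: 10.25
tcp_pos: [0.5012, 0.0769, 0.0335]
eef_rot: [0.001, -0.012, 1.0, 0.0]
ft_force: [0.5, 0.1, 0.1]
width: 0.0773
grasp_force: 0.0
```

Request:
arm_command:
  commands:
    - {"travel": [0,0,0],"yaw": 0,"hand": 0.66}
    - {"travel": [0,0,0],"yaw": 0,"hand": 0.5}
    - {"travel": [0,0,0],"yaw": 0,"hand": 0.5}
    - {"travel": [0,0,0],"yaw": 0,"hand": 0.5}
    - {"travel": [0,0,0],"yaw": 0,"hand": 0.5}
    - {"travel": [0,0,5],"yaw": -0.6,"hand": 0.5}
    - {"travel": [0,0,5],"yaw": -0.7,"hand": 0.5}
    - {"travel": [0,0,0],"yaw": 0,"hand": 0.5}

```text
t: 11.25
tcp_pos: [0.5008, 0.0769, 0.0431]
eef_rot: [0.0, -0.0, 1.0, 0.0]
ft_force: [0.1, -0.2, -3.2]
width: 0.0651
grasp_force: 30.0
```

Request:
arm_command:
  commands:
    - {"travel": [10,12,2],"yaw": 0,"hand": 0.5}
    - {"travel": [18,20,0],"yaw": 0,"hand": 0.5}
    - {"travel": [18,20,0],"yaw": 0,"hand": 0.5}
    - {"travel": [18,20,0],"yaw": 0,"hand": 0.5}
    - {"travel": [13,15,0],"yaw": 0,"hand": 0.5}
    - {"travel": [7,7,0],"yaw": 0,"hand": 0.5}
    - {"travel": [3,2,-5],"yaw": 0,"hand": 0.5}
    - {"travel": [0,0,-3],"yaw": 0,"hand": 0.5}

```text
t: 12.25
tcp_pos: [0.5873, 0.1726, 0.036]
eef_rot: [-0.001, -0.0, 1.0, -0.0]
ft_force: [-0.2, -0.3, -2.8]
width: 0.0649
grasp_force: 30.0
```

Request:
arm_command:
  commands:
    - {"travel": [0,0,-2.5],"yaw": 0,"hand": 0.5}
    - {"travel": [1,0,0],"yaw": 0,"hand": 0.5}
    - {"travel": [1,0,0],"yaw": 0,"hand": 0.5}
    - {"travel": [1,0,0],"yaw": 0,"hand": 0.5}
    - {"travel": [1,0,0],"yaw": 0,"hand": 0.5}
    - {"travel": [1,0,0],"yaw": 0,"hand": 0.5}
    - {"travel": [0.5,0,0],"yaw": 0,"hand": 0.5}
    - {"travel": [0,0,0],"yaw": 0,"hand": 0.5}

```text
t: 13.25
tcp_pos: [0.5932, 0.1729, 0.0343]
eef_rot: [-0.0, -0.001, 1.0, 0.0]
ft_force: [-0.6, -0.4, -2.4]
width: 0.0648
grasp_force: 30.0
```

Request:
arm_command:
  commands:
    - {"travel": [0.5,0,0],"yaw": 0,"hand": 0.5}
    - {"travel": [0.5,0,0],"yaw": 0,"hand": 0.5}
    - {"travel": [0.5,0,0],"yaw": 0,"hand": 0.5}
    - {"travel": [0.5,0,0],"yaw": 0,"hand": 0.5}
    - {"travel": [0.5,0,0],"yaw": 0,"hand": 0.5}
    - {"travel": [0.5,0,0],"yaw": 0,"hand": 0.5}
    - {"travel": [0,0,0],"yaw": 0,"hand": 0.5}
    - {"travel": [0,0,0],"yaw": 0,"hand": 0.5}

```text
t: 14.25
tcp_pos: [0.5958, 0.1728, 0.0342]
eef_rot: [-0.0, -0.001, 1.0, -0.0]
ft_force: [-2.7, 0.0, -2.0]
width: 0.0648
grasp_force: 30.0
```

Request:
arm_command:
  commands:
    - {"travel": [0.5,0,0],"yaw": 0,"hand": 0.5}
    - {"travel": [0,0,-0.5],"yaw": 0,"hand": 0.5}
    - {"travel": [0,0,-0.5],"yaw": 0,"hand": 0.5}
    - {"travel": [0,0,0],"yaw": 0,"hand": 0.8}
    - {"travel": [0,0,0],"yaw": 0,"hand": 0.8}
    - {"travel": [0,0,0],"yaw": 0,"hand": 0.8}
    - {"travel": [0,0,0],"yaw": 0,"hand": 0.8}
    - {"travel": [0,0,10],"yaw": 0,"hand": 0.8}

```text
t: 15.25
tcp_pos: [0.5959, 0.1727, 0.0427]
eef_rot: [-0.001, -0.0, 1.0, -0.0]
ft_force: [-0.6, -0.2, -0.0]
width: 0.0746
grasp_force: 0.0
```

Request:
arm_command:
  commands:
    - {"travel": [0,0,16],"yaw": 0,"hand": 0.8}
    - {"travel": [0,0,16],"yaw": 0,"hand": 0.5}
    - {"travel": [0,-18,0],"yaw": 0,"hand": 0}
    - {"travel": [0,-20,0],"yaw": 0,"hand": 0}
    - {"travel": [0,-18,0],"yaw": 0,"hand": 0}
    - {"travel": [0,0,0],"yaw": 0,"hand": 0}
    - {"travel": [0,0,0],"yaw": 0,"hand": 0}
    - {"travel": [0,0,-10],"yaw": 0,"hand": 0}

```text
t: 16.25
tcp_pos: [0.5975, 0.1174, 0.0658]
eef_rot: [0.001, -0.001, 1.0, 0.0]
ft_force: [-0.3, 0.2, -0.6]
width: 0.0093
grasp_force: 0.0
```

Request:
arm_command:
  commands:
    - {"travel": [0,0,-10],"yaw": 0,"hand": 0}
    - {"travel": [0,0,-12],"yaw": 0,"hand": 0}
    - {"travel": [0,0,-9],"yaw": 0,"hand": 0}
    - {"travel": [0,0,0],"yaw": 0,"hand": 0}
    - {"travel": [0,2,0],"yaw": 0,"hand": 0}
    - {"travel": [0,1.5,0],"yaw": 0,"hand": 0}
    - {"travel": [0,1.5,0],"yaw": 0,"hand": 0}
    - {"travel": [0,1.5,0],"yaw": 0,"hand": 0}

```text
t: 17.25
tcp_pos: [0.5969, 0.1235, 0.0346]
eef_rot: [0.0, -0.001, 1.0, 0.0]
ft_force: [0.3, -0.0, 0.0]
width: 0.0007
grasp_force: 0.0
```

Request:
arm_command:
  commands:
    - {"travel": [0,2,0],"yaw": 0,"hand": 0}
    - {"travel": [0,2,0],"yaw": 0,"hand": 0}
    - {"travel": [0,2,0],"yaw": 0,"hand": 0}
    - {"travel": [0,2,0],"yaw": 0,"hand": 0}
    - {"travel": [0,2.5,0],"yaw": 0,"hand": 0}
    - {"travel": [0,2.5,0],"yaw": 0,"hand": 0}
    - {"travel": [0,2.5,0],"yaw": 0,"hand": 0}
    - {"travel": [0,2.5,0],"yaw": 0,"hand": 0}

```text
t: 18.25
tcp_pos: [0.5968, 0.1415, 0.0344]
eef_rot: [0.0, -0.001, 1.0, -0.0]
ft_force: [0.3, -2.4, 1.8]
width: 0.0005
grasp_force: 1.4
```

Request:
arm_command:
  commands:
    - {"travel": [0,2,0],"yaw": 0,"hand": 0}
    - {"travel": [0,2,0],"yaw": 0,"hand": 0}
    - {"travel": [0,1.5,0],"yaw": 0,"hand": 0}
    - {"travel": [0,1.5,0],"yaw": 0,"hand": 0}
    - {"travel": [0,1,0],"yaw": 0,"hand": 0}
    - {"travel": [0,1,0],"yaw": 0,"hand": 0}
    - {"travel": [0,1,0],"yaw": 0,"hand": 0}
    - {"travel": [0,0.5,0],"yaw": 0,"hand": 0}

```text
t: 19.25
tcp_pos: [0.5967, 0.1519, 0.0343]
eef_rot: [-0.0, -0.001, 1.0, 0.0]
ft_force: [0.4, -1.9, 2.1]
width: 0.0004
grasp_force: 1.5
```

Request:
arm_command:
  commands:
    - {"travel": [0,0.5,0],"yaw": 0,"hand": 0}
    - {"travel": [0,0.5,0],"yaw": 0,"hand": 0}
    - {"travel": [0,0.5,0],"yaw": 0,"hand": 0}
    - {"travel": [0,0.5,0],"yaw": 0,"hand": 0}
    - {"travel": [0,0.4,0],"yaw": 0,"hand": 0}
    - {"travel": [0,0.4,0],"yaw": 0,"hand": 0}
    - {"travel": [0,0.4,0],"yaw": 0,"hand": 0}
    - {"travel": [0,0,0],"yaw": 0,"hand": 0}

```text
t: 20.25
tcp_pos: [0.5967, 0.1551, 0.0343]
eef_rot: [-0.0, -0.001, 1.0, 0.0]
ft_force: [0.9, -2.8, 2.3]
width: 0.0004
grasp_force: 1.3
```

Request:
arm_command:
  commands:
    - {"travel": [0,0.4,0],"yaw": 0,"hand": 0}
    - {"travel": [0,0.4,0],"yaw": 0,"hand": 0}
    - {"travel": [0,0.4,0],"yaw": 0,"hand": 0}
    - {"travel": [0,0.4,0],"yaw": 0,"hand": 0}
    - {"travel": [0,0.4,0],"yaw": 0,"hand": 0}
    - {"travel": [0,0.4,0],"yaw": 0,"hand": 0}
    - {"travel": [0,0,0],"yaw": 0,"hand": 0}
    - {"travel": [0,0,0],"yaw": 0,"hand": 0}

```text
t: 21.25
tcp_pos: [0.5966, 0.1574, 0.0343]
eef_rot: [-0.0, -0.001, 1.0, -0.0]
ft_force: [-1.0, -2.5, 1.8]
width: 0.0007
grasp_force: 1.5
```

Request:
arm_command:
  commands:
    - {"travel": [0,0.4,0],"yaw": 0,"hand": 0}
    - {"travel": [0,0.4,0],"yaw": 0,"hand": 0}
    - {"travel": [0,0.4,0],"yaw": 0,"hand": 0}
    - {"travel": [0,0.4,0],"yaw": 0,"hand": 0}
    - {"travel": [0,0.4,0],"yaw": 0,"hand": 0}
    - {"travel": [0,0.4,0],"yaw": 0,"hand": 0}
    - {"travel": [0,0,0],"yaw": 0,"hand": 0}
    - {"travel": [0,0,0],"yaw": 0,"hand": 0}

```text
t: 22.25
tcp_pos: [0.5968, 0.1577, 0.0344]
eef_rot: [-0.0, -0.0, 1.0, -0.001]
ft_force: [-0.6, -13.1, 4.9]
width: 0.0005
grasp_force: 6.5
```

Request:
arm_command:
  commands:
    - {"travel": [0,-4,0],"yaw": 0,"hand": 0}
    - {"travel": [-3,-10,20],"yaw": -4,"hand": 0}
    - {"travel": [-15,-35,30],"yaw": -10.6,"hand": 0.5}
    - {"travel": [-18,-50,20],"yaw": -10.6,"hand": 1}
    - {"travel": [-18,-50,0],"yaw": -10.6,"hand": 1}
    - {"travel": [-18,-50,0],"yaw": -10.6,"hand": 1}
    - {"travel": [-15,-40,0],"yaw": -10.6,"hand": 1}
    - {"travel": [-8,-19,0],"yaw": -10.6,"hand": 1}

```text
t: 23.25
tcp_pos: [0.5009, -0.0994, 0.1042]
eef_rot: [-0.0, 0.559, 0.829, 0.0]
ft_force: [-0.2, -0.3, -0.7]
width: 0.0559
grasp_force: 0.0
```

```bash
python3 - <<'E'
from h import *
t=imaging.camera("top");s=state();print(s['t'],s['tcp_pos'],s['eef_rot'])
cv2.imwrite("pics/top2.png",t[:,:,::-1])
v=cv2.resize(t[165:275,210:355,::-1],None,fx=5.5,fy=5.5,interpolation=cv2.INTER_CUBIC)
cv2.imwrite("pics/c2.png",v[:600,:800]);print(v.shape)
E
```

```text
23.3 [ 0.50041524 -0.10073887  0.10412745] [-9.84888652e-05  5.62912990e-01  8.26516137e-01 -1.76799288e-04]
(605, 798, 3)
```

View pics/c2.png

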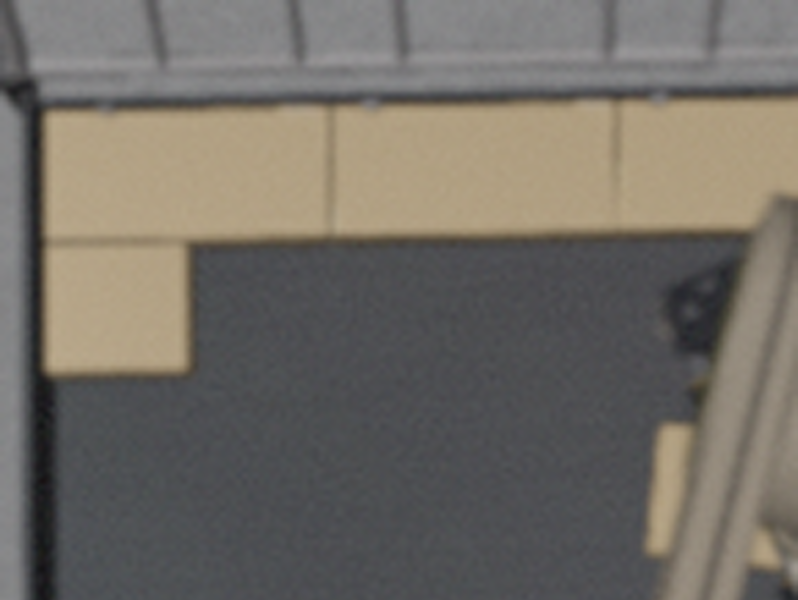

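The half sits tight and square in the corner at crop (45–190, 242–375). The back course is unmoved. Next is the full brick.

Request:
arm_command:
  commands:
    - {"travel": [0,-1.5,0],"yaw": -10,"hand": 1}
    - {"travel": [0,0,0],"yaw": -10,"hand": 1}
    - {"travel": [0,0,-5],"yaw": -9.6,"hand": 1}
    - {"travel": [0,0,-20],"yaw": 0,"hand": 1}
    - {"travel": [0,0,-20],"yaw": 0,"hand": 1}
    - {"travel": [0,0,-16],"yaw": 0,"hand": 1}
    - {"travel": [0,0,-10],"yaw": 0,"hand": 1}
    - {"travel": [0,0,0],"yaw": 0,"hand": 0.9}

```text
t: 24.3
tcp_pos: [0.5012, -0.0993, 0.0326]
eef_rot: [-0.001, 0.75, 0.662, -0.0]
ft_force: [0.3, 0.2, 0.2]
width: 0.0872
grasp_force: 0.0
```

Request:
arm_command:
  commands:
    - {"travel": [0,0,0],"yaw": 0,"hand": 0.75}
    - {"travel": [0,0,0],"yaw": 0,"hand": 0.65}
    - {"travel": [0,0,0],"yaw": 0,"hand": 0.5}
    - {"travel": [0,0,0],"yaw": 0,"hand": 0.5}
    - {"travel": [0,0,0],"yaw": 0,"hand": 0.5}
    - {"travel": [0,0,3],"yaw": 0,"hand": 0.5}
    - {"travel": [0,0,5],"yaw": 0,"hand": 0.5}
    - {"travel": [0,0,2],"yaw": 0,"hand": 0.5}

```text
t: 25.3
tcp_pos: [0.5014, -0.0996, 0.0432]
eef_rot: [-0.0, 0.75, 0.662, -0.0]
ft_force: [1.1, 0.3, -6.3]
width: 0.059
grasp_force: 30.0
```

Request:
arm_command:
  commands:
    - {"travel": [6,14,2],"yaw": 1,"hand": 0.5}
    - {"travel": [10,30,0],"yaw": 2,"hand": 0.5}
    - {"travel": [13,42,0],"yaw": 2.2,"hand": 0.5}
    - {"travel": [13,42,0],"yaw": 2,"hand": 0.5}
    - {"travel": [12,38,0],"yaw": 0,"hand": 0.5}
    - {"travel": [8,24,0],"yaw": 0,"hand": 0.5}
    - {"travel": [3,11,0],"yaw": 0,"hand": 0.5}
    - {"travel": [0,0,-3],"yaw": 0,"hand": 0.5}

```text
t: 26.3
tcp_pos: [0.5668, 0.1021, 0.0423]
eef_rot: [0.0, 0.706, 0.708, 0.0]
ft_force: [0.5, -0.6, -4.4]
width: 0.0587
grasp_force: 30.0
```

Request:
arm_command:
  commands:
    - {"travel": [0,0,-3],"yaw": 0,"hand": 0.5}
    - {"travel": [0,0,-3],"yaw": 0,"hand": 0.5}
    - {"travel": [0,0,-1.5],"yaw": 0,"hand": 0.5}
    - {"travel": [0,0,-1],"yaw": 0,"hand": 0.5}
    - {"travel": [0,0,0],"yaw": 0,"hand": 0.5}
    - {"travel": [0,0,0],"yaw": 0,"hand": 0.5}
    - {"travel": [0,0,0],"yaw": 0,"hand": 0.5}
    - {"travel": [0,0,0],"yaw": 0,"hand": 0.5}

```text
t: 27.3
tcp_pos: [0.5669, 0.1014, 0.034]
eef_rot: [0.0, 0.707, 0.708, 0.0]
ft_force: [-0.3, -1.8, -3.3]
width: 0.0586
grasp_force: 30.0
```

Request:
arm_command:
  commands:
    - {"travel": [0,0,-0.7],"yaw": 0,"hand": 0.5}
    - {"travel": [0,0,-0.5],"yaw": 0,"hand": 0.5}
    - {"travel": [0,0,0],"yaw": 0,"hand": 0.76}
    - {"travel": [0,0,0],"yaw": 0,"hand": 0.76}
    - {"travel": [0,0,0],"yaw": 0,"hand": 0.76}
    - {"travel": [0,0,8],"yaw": 0,"hand": 0.76}
    - {"travel": [0,0,16],"yaw": 0,"hand": 0.76}
    - {"travel": [0,0,16],"yaw": 0,"hand": 0.76}

```text
t: 28.3
tcp_pos: [0.5672, 0.1014, 0.0744]
eef_rot: [0.0, 0.707, 0.707, 0.0]
ft_force: [0.2, -0.1, -0.1]
width: 0.0705
grasp_force: 0.0
```

Request:
arm_command:
  commands:
    - {"travel": [-15,0,2],"yaw": 0,"hand": 0.3}
    - {"travel": [-20,0,0],"yaw": 0,"hand": 0}
    - {"travel": [-17,0,0],"yaw": 0,"hand": 0}
    - {"travel": [0,0,0],"yaw": 0,"hand": 0}
    - {"travel": [0,0,-10],"yaw": 0,"hand": 0}
    - {"travel": [0,0,-15],"yaw": 0,"hand": 0}
    - {"travel": [0,0,-12],"yaw": 0,"hand": 0}
    - {"travel": [0,0,-4],"yaw": 0,"hand": 0}

```text
t: 29.3
tcp_pos: [0.5135, 0.1012, 0.0316]
eef_rot: [-0.001, 0.707, 0.707, -0.001]
ft_force: [0.6, -0.0, 0.5]
width: 0.0009
grasp_force: 0.0
```

Request:
arm_command:
  commands:
    - {"travel": [3,0,0.5],"yaw": 0,"hand": 0}
    - {"travel": [2,0,0],"yaw": 0,"hand": 0}
    - {"travel": [2,0,0],"yaw": 0,"hand": 0}
    - {"travel": [3,0,0],"yaw": 0,"hand": 0}
    - {"travel": [3,0,0],"yaw": 0,"hand": 0}
    - {"travel": [3,0,0],"yaw": 0,"hand": 0}
    - {"travel": [3,0,0],"yaw": 0,"hand": 0}
    - {"travel": [3,0,0],"yaw": 0,"hand": 0}

```text
t: 30.3
tcp_pos: [0.5368, 0.1013, 0.0341]
eef_rot: [-0.0, 0.707, 0.707, -0.0]
ft_force: [-4.1, 0.5, 4.2]
width: 0.0003
grasp_force: 2.5
```

Request:
arm_command:
  commands:
    - {"travel": [2.5,0,0],"yaw": 0,"hand": 0}
    - {"travel": [2,0,0],"yaw": 0,"hand": 0}
    - {"travel": [1.5,0,0],"yaw": 0,"hand": 0}
    - {"travel": [1.5,0,0],"yaw": 0,"hand": 0}
    - {"travel": [1,0,0],"yaw": 0,"hand": 0}
    - {"travel": [0.7,0,0],"yaw": 0,"hand": 0}
    - {"travel": [0.5,0,0],"yaw": 0,"hand": 0}
    - {"travel": [0.5,0,0],"yaw": 0,"hand": 0}

```text
t: 31.3
tcp_pos: [0.5469, 0.1013, 0.0341]
eef_rot: [-0.0, 0.707, 0.707, -0.0]
ft_force: [-4.3, -0.4, 4.6]
width: 0.0005
grasp_force: 2.4
```

Request:
arm_command:
  commands:
    - {"travel": [0.5,0,0],"yaw": 0,"hand": 0}
    - {"travel": [0.5,0,0],"yaw": 0,"hand": 0}
    - {"travel": [0.5,0,0],"yaw": 0,"hand": 0}
    - {"travel": [0.4,0,0],"yaw": 0,"hand": 0}
    - {"travel": [0.4,0,0],"yaw": 0,"hand": 0}
    - {"travel": [0.4,0,0],"yaw": 0,"hand": 0}
    - {"travel": [0.3,0,0],"yaw": 0,"hand": 0}
    - {"travel": [0,0,0],"yaw": 0,"hand": 0}

```text
t: 32.3
tcp_pos: [0.55, 0.1013, 0.0341]
eef_rot: [0.0, 0.707, 0.707, 0.0]
ft_force: [-3.7, 0.3, 3.5]
width: 0.0006
grasp_force: 2.1
```

Request:
arm_command:
  commands:
    - {"travel": [0.3,0,0],"yaw": 0,"hand": 0}
    - {"travel": [0.3,0,0],"yaw": 0,"hand": 0}
    - {"travel": [0.3,0,0],"yaw": 0,"hand": 0}
    - {"travel": [0.3,0,0],"yaw": 0,"hand": 0}
    - {"travel": [0.3,0,0],"yaw": 0,"hand": 0}
    - {"travel": [0.3,0,0],"yaw": 0,"hand": 0}
    - {"travel": [0,0,0],"yaw": 0,"hand": 0}
    - {"travel": [0,0,0],"yaw": 0,"hand": 0}

```text
t: 33.3
tcp_pos: [0.5517, 0.1013, 0.0341]
eef_rot: [0.0, 0.707, 0.707, 0.0]
ft_force: [-4.1, -0.9, 3.4]
width: 0.0005
grasp_force: 2.0
```

Request:
arm_command:
  commands:
    - {"travel": [0.4,0,0],"yaw": 0,"hand": 0}
    - {"travel": [0.4,0,0],"yaw": 0,"hand": 0}
    - {"travel": [0.3,0,0],"yaw": 0,"hand": 0}
    - {"travel": [0.3,0,0],"yaw": 0,"hand": 0}
    - {"travel": [0.3,0,0],"yaw": 0,"hand": 0}
    - {"travel": [0.3,0,0],"yaw": 0,"hand": 0}
    - {"travel": [0,0,0],"yaw": 0,"hand": 0}
    - {"travel": [0,0,0],"yaw": 0,"hand": 0}

```text
t: 34.3
tcp_pos: [0.5523, 0.1013, 0.0341]
eef_rot: [-0.001, 0.707, 0.708, -0.001]
ft_force: [-12.2, -0.2, 10.3]
width: 0.0007
grasp_force: 6.4
```

Request:
arm_command:
  commands:
    - {"travel": [-5,0,0],"yaw": 0,"hand": 0}
    - {"travel": [-2,0,10],"yaw": 0,"hand": 0}
    - {"travel": [0,-10,15],"yaw": 10.6,"hand": 0}
    - {"travel": [10,-20,15],"yaw": 10.6,"hand": 0}
    - {"travel": [10,-20,10],"yaw": 10.6,"hand": 0}
    - {"travel": [10,-20,0],"yaw": 10.6,"hand": 0}
    - {"travel": [10,-12,0],"yaw": 10.6,"hand": 0}
    - {"travel": [9,-6,0],"yaw": 10.6,"hand": 0}

```text
t: 35.3
tcp_pos: [0.5968, 0.0124, 0.0852]
eef_rot: [0.001, 0.225, 0.974, 0.0]
ft_force: [-0.1, -0.1, -0.7]
width: 0.0005
grasp_force: 0.0
```

Request:
arm_command:
  commands:
    - {"travel": [0,0,0],"yaw": 10.6,"hand": 0}
    - {"travel": [0,0,0],"yaw": 10.6,"hand": 0}
    - {"travel": [0,0,-10],"yaw": 5.4,"hand": 0}
    - {"travel": [0,0,-15],"yaw": 0,"hand": 0}
    - {"travel": [0,0,-15],"yaw": 0,"hand": 0}
    - {"travel": [0,0,-8],"yaw": 0,"hand": 0}
    - {"travel": [0,0,0],"yaw": 0,"hand": 0}
    - {"travel": [0,0,0],"yaw": 0,"hand": 0}

```text
t: 36.3
tcp_pos: [0.596, 0.0133, 0.0365]
eef_rot: [0.0, -0.002, 1.0, -0.0]
ft_force: [-0.2, -0.1, -0.1]
width: 0.0
grasp_force: 0.0
```

```bash
python3 - <<'E'
from h import *
t=imaging.camera("top");s=state();print(s['t'],s['tcp_pos'],s['eef_rot'])
v=cv2.resize(t[165:275,210:355,::-1],None,fx=5.5,fy=5.5,interpolation=cv2.INTER_CUBIC)
cv2.imwrite("pics/c3.png",v[:600,:800])
E
```

```text
36.35 [0.59620165 0.01331881 0.03675063] [ 4.93354093e-04 -2.16429295e-03  9.99997535e-01 -4.52703726e-05]
```

View pics/c3.png

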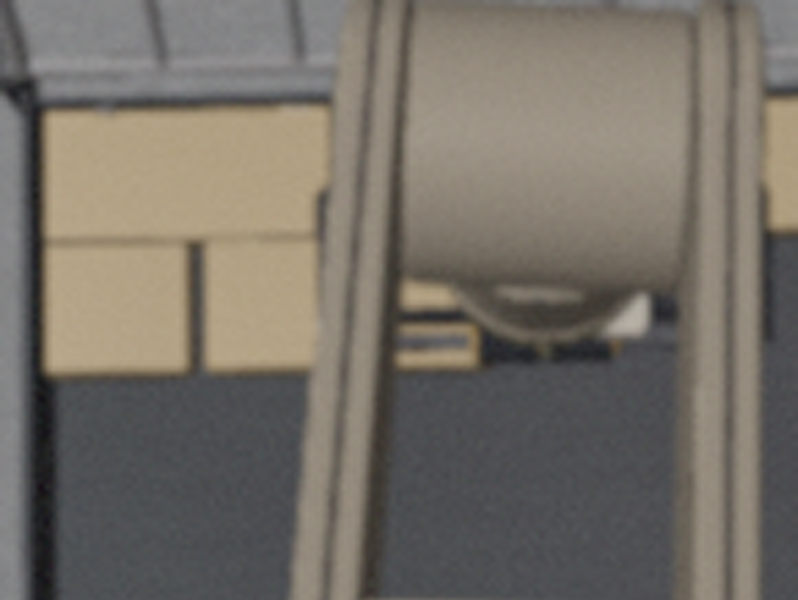

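The full brick lies square and tight to the back course. It has about a 6 mm gap to the half at crop (190–204, 242–372). Now I push it in +y.

Request:
arm_command:
  commands:
    - {"travel": [0,2,-1],"yaw": 0,"hand": 0}
    - {"travel": [0,2,-1],"yaw": 0,"hand": 0}
    - {"travel": [0,2,0],"yaw": 0,"hand": 0}
    - {"travel": [0,1.5,0],"yaw": 0,"hand": 0}
    - {"travel": [0,1,0],"yaw": 0,"hand": 0}
    - {"travel": [0,1,0],"yaw": 0,"hand": 0}
    - {"travel": [0,1,0],"yaw": 0,"hand": 0}
    - {"travel": [0,1,0],"yaw": 0,"hand": 0}

```text
t: 37.35
tcp_pos: [0.5956, 0.0248, 0.0341]
eef_rot: [-0.0, -0.002, 1.0, -0.0]
ft_force: [-1.1, -3.2, 0.2]
width: 0.0006
grasp_force: 1.5
```

Request:
arm_command:
  commands:
    - {"travel": [0,0.4,0],"yaw": 0,"hand": 0}
    - {"travel": [0,0.4,0],"yaw": 0,"hand": 0}
    - {"travel": [0,0.4,0],"yaw": 0,"hand": 0}
    - {"travel": [0,0.4,0],"yaw": 0,"hand": 0}
    - {"travel": [0,0.4,0],"yaw": 0,"hand": 0}
    - {"travel": [0,0.4,0],"yaw": 0,"hand": 0}
    - {"travel": [0,0,0],"yaw": 0,"hand": 0}
    - {"travel": [0,0,0],"yaw": 0,"hand": 0}

```text
t: 38.35
tcp_pos: [0.5957, 0.0273, 0.0341]
eef_rot: [-0.0, -0.002, 1.0, 0.0]
ft_force: [-2.0, -3.7, -0.0]
width: 0.001
grasp_force: 1.4
```

Request:
arm_command:
  commands:
    - {"travel": [0,0.3,0],"yaw": 0,"hand": 0}
    - {"travel": [0,0.3,0],"yaw": 0,"hand": 0}
    - {"travel": [0,0.3,0],"yaw": 0,"hand": 0}
    - {"travel": [0,0.3,0],"yaw": 0,"hand": 0}
    - {"travel": [0,0.3,0],"yaw": 0,"hand": 0}
    - {"travel": [0,0.3,0],"yaw": 0,"hand": 0}
    - {"travel": [0,0,0],"yaw": 0,"hand": 0}
    - {"travel": [0,0,0],"yaw": 0,"hand": 0}

```text
t: 39.35
tcp_pos: [0.5957, 0.0276, 0.0342]
eef_rot: [-0.0, -0.002, 1.0, -0.001]
ft_force: [-0.7, -10.6, 1.0]
width: 0.0006
grasp_force: 5.0
```

Request:
arm_command:
  commands:
    - {"travel": [0,0.3,0],"yaw": 0,"hand": 0}
    - {"travel": [0,0.3,0],"yaw": 0,"hand": 0}
    - {"travel": [0,0,0],"yaw": 0,"hand": 0}
    - {"travel": [0,-2,0],"yaw": 0,"hand": 0}
    - {"travel": [0,-5,0],"yaw": 0,"hand": 0}
    - {"travel": [0,-5,15],"yaw": 0,"hand": 0}
    - {"travel": [0,-10,30],"yaw": 0,"hand": 0}
    - {"travel": [-10,-50,30],"yaw": 0,"hand": 0}

```text
t: 40.35
tcp_pos: [0.5864, -0.041, 0.1112]
eef_rot: [0.001, -0.004, 1.0, 0.0]
ft_force: [0.4, -1.0, 0.5]
width: 0.0007
grasp_force: 0.0
```

Request:
arm_command:
  commands:
    - {"travel": [-20,-50,30],"yaw": 0,"hand": 0}
    - {"travel": [-20,-50,20],"yaw": 0,"hand": 0}
    - {"travel": [-20,-50,0],"yaw": 0,"hand": 0}
    - {"travel": [-20,-40,0],"yaw": 0,"hand": 0}
    - {"travel": [-10,-20,0],"yaw": 0,"hand": 0}
    - {"travel": [0,0,0],"yaw": 0,"hand": 0}
    - {"travel": [0,0,0],"yaw": 0,"hand": 0}
    - {"travel": [0,0,0],"yaw": 0,"hand": 0}

```text
t: 41.35
tcp_pos: [0.4963, -0.2514, 0.1594]
eef_rot: [0.0, -0.003, 1.0, 0.0]
ft_force: [0.6, -0.7, 0.6]
width: 0.0005
grasp_force: 0.0
```

```bash
python3 - <<'E'
from h import *
t=imaging.camera("top");s=state();print(s['t'],s['tcp_pos'])
v=cv2.resize(t[165:275,210:355,::-1],None,fx=5.5,fy=5.5,interpolation=cv2.INTER_CUBIC)
cv2.imwrite("pics/c4.png",v[:600,:800])
E
```

```text
41.4 [ 0.49619982 -0.25141992  0.15929568]
```

View pics/c4.png

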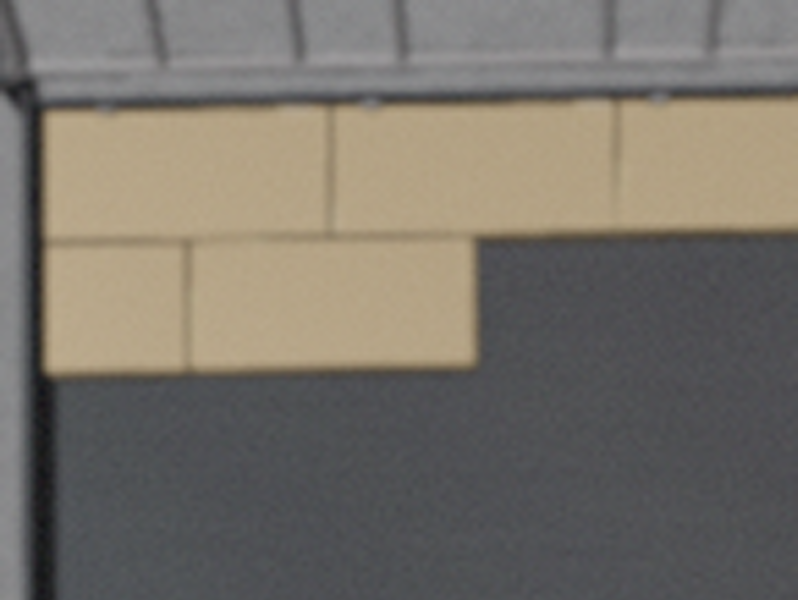

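Both bricks are tight and square. The full brick spans crop 188–477, so its middle at 332 faces the joint behind at 330. The grate is open.

```bash
python3 -c "
from workcell import sign_off
print(sign_off())"
```

```text
the job is handed in; nothing more can be done
None
```

I've handed the job in. The last top view shows the grate leaning back open and the half and full bricks tight, square and staggered by half a brick, with the back course undisturbed; the sign-off returned no verdict.

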